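# Start the proof and hold the ticket clip open over the batch card

### The arm

A 6-joint arm with a two-finger parallel gripper is mounted at the origin on the work surface. World frame = base frame: x ahead of the robot, y to its left, z up, the work surface at z = 0. Lengths are in m, angles in degrees, forces in N, time in s.
With the tool pointing down it reaches from about 0.325 to 1 m from the base axis. Payload 5.1 kg.
Tool frame: the origin (TCP) lies between the finger pads; the fingertips stand 8 mm ahead of it and the grasp point (between the pads) lies 11 mm behind it; z points along the fingers, y is the line along which they close (so a half turn about z gives the same grasp; the last joint's range is limited). The gripper opens to 85 mm and grips with 20 to 120 N. Pads are 22 mm wide; open, the fingers measure 114 mm over their backs; the gripper's body (76 mm by 85 mm) begins 54 mm behind the grasp point. The pads swing forward as they close: fully open they stand 13 mm farther back than shut.
Start: joints at [66.028, 7.093, 94.555, -0, 78.352, -4.733], TCP at [0.214, 0.614, 0.239] pointing down, gripper open.
Joint ranges: [-149.61, 149.61], [-58.7, 133.49], [1.44, 155.28], [-77.14, 257.14], [18.33, 153.61], [-166.67, 166.67]. Speed limits (degrees/s): [147.25, 147.25, 180, 180, 180, 180].

### API

Orientations are given as a 3x3 rotation matrix whose columns are the frame's x, y, z axes.
In Python, from cell import robot gives the robot as it stands.
- The arm moves only by the shell command python3 -m handwheel 'ROWS'. ROWS is a JSON object of lists of equal length, an entry for each row: "delta_rot": the turn, a rotation vector about the tool's x, y, z in degrees, a list of three; "delta_pos": the shift along the tool's x, y, z in mm, a list of three; "jaw": the closure, from -1 (fully open) to 1 (shut). A call has exactly 5 rows; each row shifts and turns the commanded pose from where the row before left it, along the tool's axes as they then stand; what a row does not reach is not made up. A row lasts 1/12 s, in which the tool goes at most 41.7 mm and 7.16 degrees, less where a joint would pass 70% of its speed; a pose out of reach is approached as far as the arm can. A call is refused whole if a number of a shift passes 41.7 or a number of a turn 7.16, either way. A call with a gripper value outside its range is refused whole. The fingers move at their own pace and stop on an object; the grip force is fixed at half the most. Time passes only in rows, so rows that do not move let the fingers close, or fill a call up. It gives the time, the measured TCP pose, the force, the opening and the grip force at its end, in the units of the state.
- robot.sense(): the state, without advancing time (a new reading comes with each control period).
- robot.get_image(name): name is "scene" or "top" or "wrist"; returns a dict with "color" (480x640x3 uint8, red, green, blue), "vfov" (degrees; the focal length in pixels is half the picture's height over the tangent of half this angle, whatever the lens; pixels are square), "cx", "cy" (the principal point, pixels), "origin" and "orientation" of the camera in the world. Camera axes: x right, y up, looking along -z (the intrinsics and any distortion apply to the point x, -y, -z); pixel columns grow to the right and rows downward; lengths in m; the calibration is good to about 2 mm. A picture is of the moment at which its call begins. There is no depth.
- robot.hand_in(): hands the job in; it is judged then, once.
The state is a dict: "time": time; "joint_positions": joint angles; "qvel": joint speeds; "joint_efforts": joint torques, N m; "tcp_pos": TCP position; "tool_rot": TCP orientation; "contact_force": force on the tool from outside, world axes, zero at the start; "wrist_torque": the same for the moment, N m; "gripper_width": finger opening in m; "grip_force": force on a finger pad.
Only numpy, scipy, OpenCV 4.12 (cv2) and the standard library are available. Lean on these libraries where they do the work, as an engineer would, in place of code of your own. Each camera call takes 0.05 s, during which the arm holds its last target. There are 200 camera calls.

### The job

Put this batch into proof: twist the start switch on the grey control station clockwise right to its stop and let go so that it springs back, then squeeze open the spring clip parked on the empty ticket stand and lift it off. Still squeezing, hold it gaping over the top of the stand whose card has no clip, at about the middle of the card's top edge, one jaw down each side of card and plate and the clip touching neither, so that I can square the card up before it bites. Finish while holding it there like that, and leave the stand that is already clipped and all the other things where they are.

Things in the scene. Friction and masses are not known exactly. Their poses are not given: they have to be found in the camera images.
- station: Control station of the proofing cabinet, a grey cast box 104 x 194 x 70 mm fixed on the bench. Origin under its centre, x and y along the 104 and 194 mm sides, z up. On its flat top from y = -55 to +52 mm: the black start switch (y -55), a flat lamp (y +2, 6 mm high), a red mushroom stop button (y +52, 38 mm across, 25 mm high).
- switch_grip (a point): Top centre of the start switch's bar handle, on the turning axis, 104.5 mm above the bench. The bar is 12 mm wide (x of this point), 34 mm long (y of this point) and 26 mm high, standing on a round collar 38 mm across whose top is 9.5 mm above the box top, 79.5 mm above the bench. The point turns with the switch.
- switch (a joint): Turn of the start switch, rad: 0 at rest (bar along the station's y), growing clockwise seen from above to the hard stop at 1.05. A spring returns it to 0 when let go (0.06 N m at rest, 0.14 N m at the stop).
- clip: The steel spring clip to use, 70 g: two sheet leaves on a pin. Origin at the middle of the pin; the frame is fixed to the +x leaf. Parked: z up, y along the pin and the plate's edge, x across the plate. Jaws hang down, 60 mm wide along y, tips 37 mm below the pin, and bite the empty stand's plate 12 mm deep. A coil spring 13 mm thick surrounds the pin. Handles rise above the pin.
- clip_handle (a point): Middle of the top end of the clip's +x handle, 41 mm above the pin; the other handle mirrors it. Parked, the handles are 44 mm apart over their outsides, flat, 34 mm wide along y, each leaning out 0.3 rad. Pinching them together along x (7 to 9 N each near the tops) spreads the jaws; at the stop they are parallel, about 18 mm over their outsides, and the clip's frame leans 0.3 rad.
- clip_leaf (a joint): Spread of the clip's two leaves, rad: 0 when biting the bare 3 mm plate, -0.06 fully shut on nothing, 0.6 at the stop. The gap between the jaw tips is about 3 mm + 36 mm per rad (25 mm at the stop; 18 mm at the jaws' upper ends, 11 mm higher). The spring always closes it.
- clip_jaw_far (a point): Middle of the lower tip of the jaw on the clip's +x side.
- clip_jaw_near (a point): Middle of the lower tip of the jaw on the clip's -x side.
- stand_empty: Ticket stand without a card, fixed on the bench; the clip is parked on it. Wooden foot 80 x 110 x 16 mm, upright steel plate 3 mm thick, 90 mm wide, top edge 115 mm above the bench. Origin under the foot's centre, x across the plate, y along it, z up. The clip's pin is 25 mm above its plate's top edge, within 8 mm of its middle.
- stand_card: Ticket stand, same build, fixed, with a stiff white card, 105 mm wide and 2 mm thick, standing in the ledge against the plate's +x face; no clip on it yet. Same frame.
- card_edge (a point): Middle of the top edge of that card with its plate: 118 mm above the bench, x across, y along the edge, z up. Card and plate together are 5 mm thick (x from -2.5 to +2.5 mm here); the card stands 3 mm above the plate's top.
- stand_done: Third ticket stand, same build, fixed, with its card already clipped: not to be touched.
- clip_done: The same kind of clip, biting the card of the third stand; leave it.
- basket: Round cane proofing basket, 170 mm across, 75 mm high; origin under its centre; leave it.
- basket_small: Round cane basket, 140 mm across, 60 mm high; leave it.
- shaker: Aluminium flour shaker, 66 mm across, 97 mm high; leave it.
- scraper: Dough scraper lying flat, 145 mm wide, 24 mm high; leave it.
- brush: Wooden bench brush lying flat, 180 mm long; leave it.
- salt_bowl: Steel bowl, 100 mm across, 45 mm high; leave it.
- card_box: Wooden box of blank cards, 60 x 120 x 77 mm; leave it.
Mind the look-alikes: they are no part of the job. What is shaped like the clip but orange is not meant. Leave any red look-alike of the stand_card alone.

How it is judged:
By the outcome, as a careful person would: the job done as asked, in the order asked, and still so for the second after the job is handed in, while the arm keeps its last pose, push and grip.
It also fails if it takes over 51 s, if anything falls off the work surface, if the arm or the gripper's body presses on something with over 40 N, if the wrist force passes 120 N, or if a joint passes its speed limit or range.

## Working session

There is one attempt and no reset: what is moved stays moved. The work goes in short steps, Python scripts to look and compute and a shell command to move; the robot and the scene stay as the last step left them, time stands still between calls to the robot, and variables do not carry over. Pictures are saved under pics/ and viewed, at most 10 in all, crops included, and the job is handed in when it is done.

```bash
ls; mkdir -p pics; cat > h.py <<'E'
import numpy as np, cv2
from cell import robot
def cam(n):
    d=robot.get_image(n); d['o']=np.array(d['origin']); d['R']=np.array(d['orientation']); d['f']=240/np.tan(np.radians(d['vfov'])/2); return d
def ray(d,u,v):
    r=d['R']@np.array([(u-d['cx'])/d['f'],-(v-d['cy'])/d['f'],-1]); return r
def onz(d,u,v,z):
    r=ray(d,u,v); return d['o']+r*(z-d['o'][2])/r[2]
def proj(d,p):
    q=d['R'].T@(np.array(p)-d['o']); return d['cx']+d['f']*q[0]/-q[2], d['cy']-d['f']*q[1]/-q[2]
def save(d,n,box=None,s=1):
    im=d['color'][:,:,::-1]
    if box: im=im[box[1]:box[3],box[0]:box[2]]
    cv2.imwrite('pics/'+n,cv2.resize(im,None,fx=s,fy=s,interpolation=cv2.INTER_CUBIC))
E
python3 - <<'E'
from h import *
for n in ('top','scene'):
    d=cam(n); save(d,n+'0.png'); print(n,d['o'],d['R'].round(3).tolist(),d['f'],d['cx'],d['cy'],[k for k in d])
    np.save(n+'0.npy',d,allow_pickle=True)
print(robot.sense())
E
```

```text
pics
top [0.33158987 0.00812613 1.35120229] [[0.027, 0.987, -0.155], [-1.0, 0.027, -0.001], [0.003, 0.155, 0.988]] 465.18501938528834 323.44871651213816 240.25349171426143 ['color', 'vfov', 'cx', 'cy', 'origin', 'orientation', 'o', 'R', 'f']
scene [1.30462358 0.50532459 0.80493977] [[-0.532, -0.497, 0.686], [0.846, -0.292, 0.446], [-0.022, 0.818, 0.575]] 533.8293783885332 322.34877744193096 242.6219940980927 ['color', 'vfov', 'cx', 'cy', 'origin', 'orientation', 'o', 'R', 'f']
{'time': 0.1, 'joint_positions': array([ 6.60266210e+01,  7.12903931e+00,  9.46246411e+01, -6.34375811e-04,
        7.83510283e+01, -4.73239837e+00]), 'qvel': array([-0.01716501, -0.11842345, -0.21450398,  0.04631377, -0.03086769,
        0.06752611]), 'joint_efforts': array([ 2.76821302e-04, -4.24933326e+01, -3.66651535e+01, -1.28176639e-04,
        3.94762843e-03, -8.53715136e-06]), 'tcp_pos': array([0.21401757, 0.61320418, 0.23820073]), 'tool_rot': array([[-9.44141596e-01,  3.29539238e-01, -7.32631144e-04],
       [ 3.29540022e-01,  9.44140122e-01, -1.67426483e-03],
       [ 1.39970503e-04, -1.82217435e-03, -9.99998330e-01]]), 'contact_force': array([-0.04536275, -0.62091788, -0.22120628]), 'wrist_torque': array([-0.03432773, -0.01734751, -0.04098   ]), 'grip_force': 0.0, 'gripper_width': 0.08542744745399482}
```

View pics/top0.png

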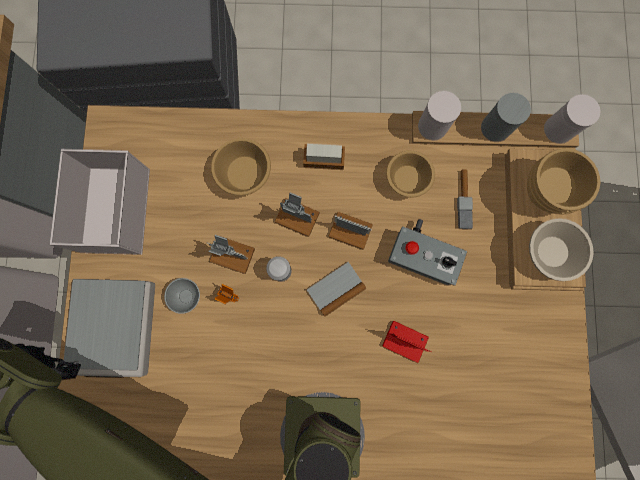

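View pics/scene0.png

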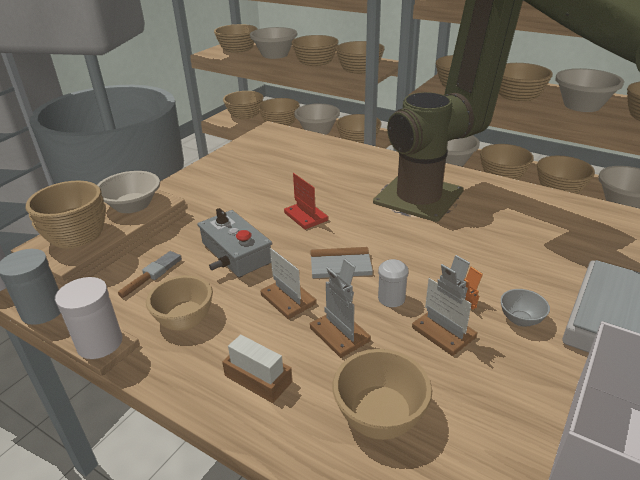

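The top view shows the station at (428,255) with its switch at (448,262), stand_card at (350,228), stand_empty with the parked clip at (296,215), and stand_done at (230,250). The scene view agrees: card stand (290,285), empty stand with clip (340,310), done stand (445,315). Next I'll zoom in.

```bash
python3 - <<'E'
from h import *
d=np.load('top0.npy',allow_pickle=True).item(); a=d['color'][185:290,265:475,::-1]
a=cv2.resize(a,None,fx=3.8,fy=3.8,interpolation=cv2.INTER_CUBIC); cv2.imwrite('pics/tz.png',a[:600])
d=np.load('scene0.npy',allow_pickle=True).item(); a=d['color'][195:355,185:385,::-1]
cv2.imwrite('pics/sz.png',cv2.resize(a,None,fx=3.7,fy=3.7,interpolation=cv2.INTER_CUBIC))
E
```

```text
(no output)
```

View pics/tz.png

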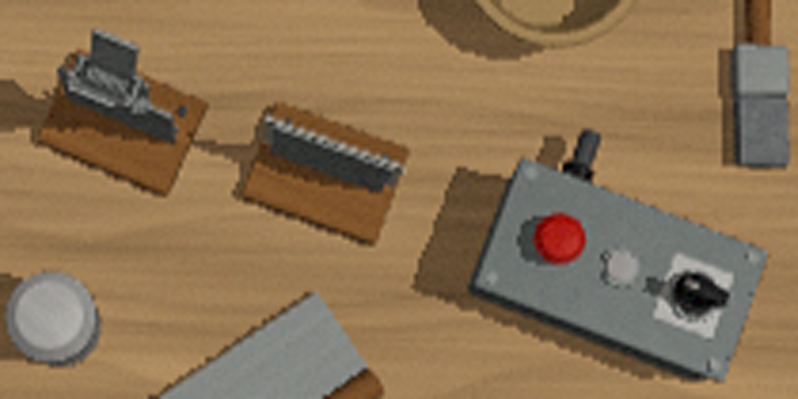

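View pics/sz.png

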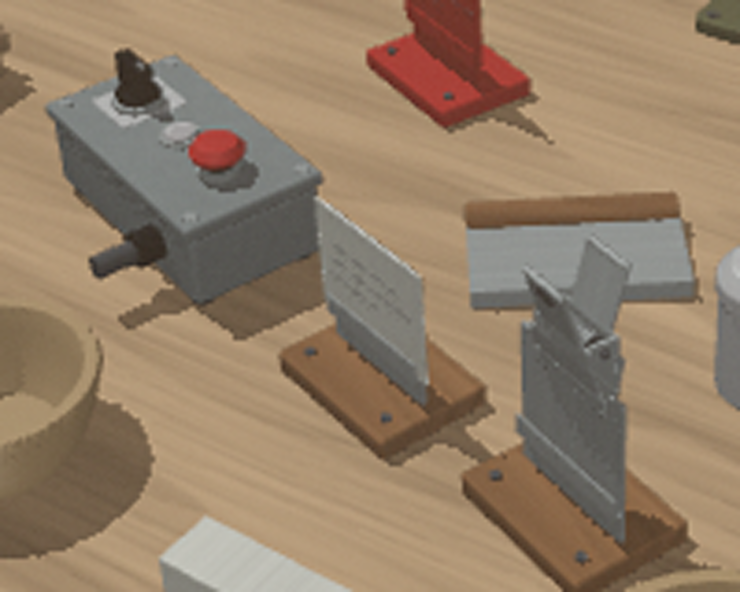

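```bash
python3 - <<'E'
from h import *
t=np.load('top0.npy',allow_pickle=True).item(); s=np.load('scene0.npy',allow_pickle=True).item()
T=lambda u,v:(u/3.8+265-.37,v/3.8+185-.37)
S=lambda u,v:(u/3.7+185-.37,v/3.7+195-.37)
def quad(name,P,f,d,z):
    W=np.array([onz(d,*f(*p),z)[:2] for p in P]); c=W.mean(0)
    L=[np.linalg.norm(W[i]-W[(i+1)%4]) for i in range(4)]
    a=W[0]-W[1]+W[3]-W[2]; print(name,c.round(4),np.round(L,3),'long axis deg',np.degrees(np.arctan2(a[1],a[0])).round(1)); return c
# order: left-top,right-top,right-bot,left-bot (image)
quad('station',[(520,160),(767,253),(720,380),(472,290)],T,t,.07)
quad('station S',[(190,232),(50,108),(172,56),(322,178)],S,s,.07)
quad('empty',[(72,42),(208,100),(166,195),(35,140)],T,t,.016)
quad('empty S',[(580,592),(463,480),(570,400),(688,522)],S,s,.016)
quad('card',[(272,103),(408,150),(374,244),(238,195)],T,t,.016)
quad('card S',[(388,448),(281,356),(380,290),(486,386)],S,s,.016)
def tri(p,q):
    a=ray(t,*p);b=ray(s,*q);k=np.linalg.lstsq(np.c_[a,-b],s['o']-t['o'],rcond=None)[0]
    A=t['o']+a*k[0];B=s['o']+b*k[1];return ((A+B)/2).round(4),(np.linalg.norm(A-B)*1e3).round(1)
print('stop',onz(t,*T(560,238),.095))
print('collar/sw',onz(t,*T(697,293),.0795),'swtop',onz(t,*T(702,288),.1045))
print('card ends',onz(t,*T(267,117),.118),onz(t,*T(401,167),.118))
print('card S ends',onz(s,*S(421,289),.118),onz(s,*S(318,200),.118))
print('handle far-x top corners tri', tri(T(94,30),S(629,262)),tri(T(137,46),S(590,238)))
E
```

```text
station [ 0.4977 -0.281 ] [0.192 0.1   0.19  0.103] long axis deg 70.9
station S [ 0.5036 -0.2769] [0.186 0.099 0.195 0.096] long axis deg 70.2
empty [0.6115 0.0909] [0.115 0.081 0.11  0.082] long axis deg 68.3
empty S [0.6102 0.0915] [0.108 0.092 0.121 0.08 ] long axis deg 66.0
card [ 0.5738 -0.0662] [0.111 0.078 0.11  0.077] long axis deg 71.8
card S [ 0.5753 -0.0652] [0.11  0.086 0.118 0.078] long axis deg 70.1
stop [ 0.51657745 -0.23285779  0.095     ]
collar/sw [ 0.48139649 -0.3349074   0.0795    ] swtop [ 0.48211892 -0.33176592  0.1045    ]
card ends [ 0.59447559 -0.019902    0.118     ] [ 0.56094046 -0.11576175  0.118     ]
card S ends [ 0.60328438 -0.01213674  0.118     ] [ 0.56394868 -0.11336837  0.118     ]
handle far-x top corners tri (array([0.6251, 0.1136, 0.2024]), np.float64(32.8)) (array([0.6151, 0.0848, 0.2002]), np.float64(33.5))
```

```bash

python3 -m handwheel '{"delta_rot":[[0,0,6],[0,0,6],[0,0,6],[0,0,6],[0,0,6]],"delta_pos":[[0,0,-8],[0,0,-8],[0,0,-8],[0,0,-8],[0,0,-8]],"jaw":[-1,-1,-1,-1,-1]}'
python3 -m handwheel '{"delta_rot":[[0,0,6],[0,0,6],[0,0,6],[0,0,6],[0,0,6]],"delta_pos":[[0,0,0],[0,0,0],[0,0,0],[0,0,0],[0,0,0]],"jaw":[-1,-1,-1,-1,-1]}'
python3 -m handwheel '{"delta_rot":[[0,0,6],[0,0,6],[0,0,6],[0,0,6],[0,0,6]],"delta_pos":[[0,0,0],[0,0,0],[0,0,0],[0,0,0],[0,0,0]],"jaw":[-1,-1,-1,-1,-1]}'
python3 -m handwheel '{"delta_rot":[[0,0,0],[0,0,0],[0,0,0],[0,0,0],[0,0,0]],"delta_pos":[[-24,33,0],[-24,33,0],[-24,33,0],[-24,33,0],[-24,33,0]],"jaw":[-1,-1,-1,-1,-1]}'
python3 -m handwheel '{"delta_rot":[[0,0,0],[0,0,0],[0,0,0],[0,0,0],[0,0,0]],"delta_pos":[[-24,33,0],[-24,33,0],[-24,33,0],[-24,33,0],[-24,33,0]],"jaw":[-1,-1,-1,-1,-1]}'
python3 -m handwheel '{"delta_rot":[[0,0,0],[0,0,0],[0,0,0],[0,0,0],[0,0,0]],"delta_pos":[[-24,33,0],[-24,33,0],[-24,33,0],[-24,33,0],[0,0,0]],"jaw":[-1,-1,-1,-1,-1]}'
python3 - <<'E'
from h import *
d=cam('wrist'); save(d,'w1.png'); np.save('w1.npy',d,allow_pickle=True)
s=robot.sense(); print(s['time'],s['tcp_pos'],s['tool_rot'].round(3).tolist(),d['o'],d['R'].round(3).tolist(),d['f'],d['cx'],d['cy'])
E
```

```text
time: 0.52
tcp_pos: [0.2141, 0.6134, 0.2789]
tool_rot: [[-0.649, 0.761, -0.001], [0.761, 0.649, -0.001], [-0.001, -0.001, -1.0]]
contact_force: [-0.3, 0.4, 0.2]
gripper_width: 0.0853
grip_force: 0.0
time: 0.93
tcp_pos: [0.2141, 0.6134, 0.2786]
tool_rot: [[-0.182, 0.983, -0.0], [0.983, 0.182, -0.001], [-0.001, -0.001, -1.0]]
contact_force: [-0.1, -0.0, 0.3]
gripper_width: 0.0854
grip_force: 0.0
time: 1.35
tcp_pos: [0.2141, 0.6134, 0.2785]
tool_rot: [[0.334, 0.942, -0.001], [0.942, -0.334, -0.001], [-0.001, -0.0, -1.0]]
contact_force: [-0.7, 0.5, 1.1]
gripper_width: 0.0858
grip_force: 0.0
time: 1.77
tcp_pos: [0.3308, 0.4443, 0.2787]
tool_rot: [[0.329, 0.944, -0.0], [0.944, -0.329, -0.001], [-0.001, -0.0, -1.0]]
contact_force: [0.8, -0.6, 0.6]
gripper_width: 0.0852
grip_force: 0.0
time: 2.18
tcp_pos: [0.4471, 0.2764, 0.2789]
tool_rot: [[0.329, 0.944, -0.0], [0.944, -0.329, -0.0], [-0.0, -0.0, -1.0]]
contact_force: [1.2, 0.2, -0.2]
gripper_width: 0.0853
grip_force: 0.0
time: 2.6
tcp_pos: [0.5423, 0.1388, 0.2786]
tool_rot: [[0.336, 0.942, 0.0], [0.942, -0.336, -0.003], [-0.002, 0.001, -1.0]]
contact_force: [-0.8, 0.6, -0.7]
gripper_width: 0.0854
grip_force: 0.0
2.65 [0.54089821 0.14114968 0.27849904] [[0.335, 0.942, -0.001], [0.942, -0.335, -0.001], [-0.001, -0.001, -1.0]] [0.56642366 0.20618986 0.4125171 ] [[0.942, 0.323, 0.093], [-0.336, 0.904, 0.264], [0.002, -0.279, 0.96]] 404.9640606067631 317.62710142411146 240.81535652835316
```

View pics/w1.png

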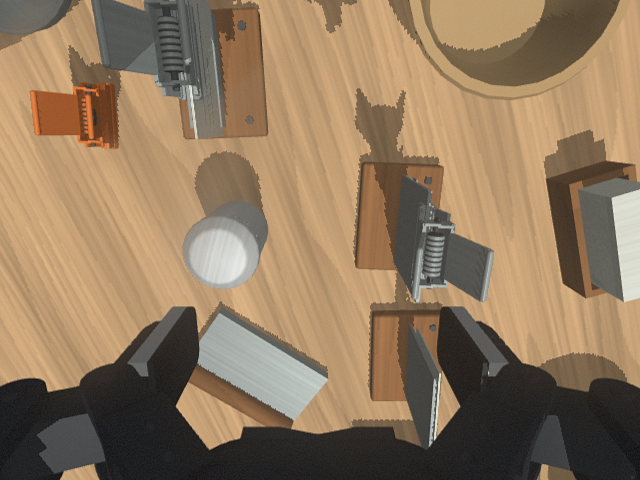

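The wrist view shows the parked clip: coil about (433,253), +x handle end from (493,252) to (484,300), foot edges (362,163)–(442,165). The card stand is just below it.

```bash
python3 - <<'E'
from h import *
d=np.load('w1.npy',allow_pickle=True).item()
p=lambda u,v,z:onz(d,u,v,z).round(4)[:2]
print('foot',p(362,163,.016),p(442,165,.016),p(356,267,.016))
a,b=p(493,252,.181),p(484,300,.181); print('handle ends',a,b,np.linalg.norm(a-b),np.degrees(np.arctan2(*(a-b)[::-1])),(a+b)/2)
print('coil ends z.1465',p(434,228,.1465),p(433,278,.1465))
a,b=p(402,178,.115),p(416,300,.115);print('plate top ends',a,b,np.linalg.norm(a-b),(a+b)/2,np.degrees(np.arctan2(*(a-b)[::-1])))
def at(u,v,z): return onz(d,u,v,z).round(4)
for z in (.1035,): print(at(415,300,z))
c=[.6108,.0912]
for ang in (66,68,70):
  y=np.array([np.cos(np.radians(ang)),np.sin(np.radians(ang))]);x=np.array([y[1],-y[0]])
  print(ang,[np.round(proj(d,[*(c+ .021*x*s+ .017*y*k),.181])).tolist() for s in(1,-1) for k in (1,-1)],[np.round(proj(d,[*(c+.045*y*k),.115])).tolist() for k in (1,-1)],[np.round(proj(d,[*(c+.04*x*s+.055*y),.016])).tolist() for s in (-1,1)])
E
```

```text
foot [0.5949 0.1566] [0.6672 0.1287] [0.5562 0.0572]
handle ends [0.641  0.1006] [0.6287 0.0716] 0.03150063491423624 67.01635721309503 [0.63485 0.0861 ]
coil ends z.1465 [0.6181 0.1151] [0.608  0.0802]
plate top ends [0.612  0.1488] [0.5952 0.0516] 0.09864116787629797 [0.6036 0.1002] 80.19390724010289
[0.5956 0.0459 0.1035]
66 [[487.0, 258.0], [477.0, 309.0], [418.0, 253.0], [410.0, 304.0]] [[430.0, 191.0], [413.0, 303.0]] [[363.0, 161.0], [445.0, 168.0]]
68 [[487.0, 256.0], [478.0, 308.0], [417.0, 254.0], [411.0, 306.0]] [[428.0, 191.0], [415.0, 303.0]] [[361.0, 163.0], [444.0, 166.0]]
70 [[486.0, 255.0], [479.0, 307.0], [416.0, 255.0], [412.0, 307.0]] [[426.0, 191.0], [417.0, 303.0]] [[359.0, 164.0], [442.0, 165.0]]
```

```bash

python3 -m handwheel '{"delta_rot":[[0,0,0],[0,0,0],[0,0,0],[0,0,0],[0,0,0]],"delta_pos":[[-38.7,8.5,0],[-38.7,8.5,0],[-38.7,8.5,0],[-38.7,8.5,0],[-38.7,8.5,0]],"jaw":[-1,-1,-1,-1,-1]}' >/dev/null
python3 -m handwheel '{"delta_rot":[[0,0,0],[0,0,0],[0,0,0],[0,0,0],[0,0,0]],"delta_pos":[[-38.7,8.5,10],[-38.7,8.5,10],[-38.7,8.5,10],[-38.7,8.5,10],[-38.7,8.5,10]],"jaw":[-1,-1,-1,-1,-1]}' >/dev/null
python3 -m handwheel '{"delta_rot":[[0,0,0],[0,0,0],[0,0,0],[0,0,0],[0,0,0]],"delta_pos":[[-38.7,8.5,10],[-38.7,8.5,10],[0,0,10],[0,0,0],[0,0,0]],"jaw":[-1,-1,-1,-1,-1]}'
python3 - <<'E'
from h import *
d=cam('wrist'); save(d,'w2.png'); np.save('w2.npy',d,allow_pickle=True)
s=robot.sense(); print(s['time'],s['tcp_pos'],s['tool_rot'].round(3).tolist())
E
```

```text
time: 3.9
tcp_pos: [0.4827, -0.3266, 0.1982]
tool_rot: [[0.329, 0.944, -0.002], [0.944, -0.329, 0.002], [0.002, -0.002, -1.0]]
contact_force: [1.0, 0.7, 0.2]
gripper_width: 0.0852
grip_force: 0.0
3.95 [ 0.48323479 -0.3264422   0.19916693] [[0.328, 0.945, -0.0], [0.945, -0.328, 0.001], [0.001, -0.001, -1.0]]
```

View pics/w2.png

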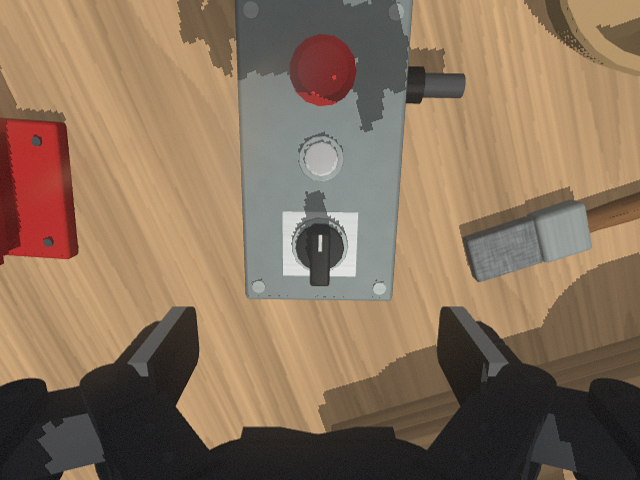

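The switch bar is at (320,245), collar centred about (319,246). It lies midway between the fingers (columns 197 and 440) and its yaw is aligned.

```bash
python3 - <<'E'
from h import *
d=np.load('w2.npy',allow_pickle=True).item(); R=np.array([[.3285,.9445],[.9445,-.3285]]); t=np.array([.48323,-.32644])
def rel(n,u,v,z):
    w=onz(d,u,v,z)[:2]; print(n,w.round(4),'tool xy mm',((R.T@(w-t))*1e3).round(1))
rel('collar',319,246,.0795); rel('bar top end low',320,254,.1045); rel('bar top end up',320,227,.1045)
rel('stop',323,68,.09); rel('lamp',321,157,.076)
q=[(237,0),(246,298),(391,299)]; 
for u,v in q: rel('corner',u,v,.07)
E
```

```text
collar [ 0.4819 -0.3316] tool xy mm [-5.3  0.5]
bar top end low [ 0.4833 -0.3293] tool xy mm [-2.7  1. ]
bar top end up [ 0.4887 -0.3138] tool xy mm [13.7  1. ]
stop [ 0.5189 -0.2319] tool xy mm [101.    2.7]
lamp [ 0.5017 -0.2784] tool xy mm [51.4  1.7]
corner [ 0.485 -0.179] tool xy mm [139.9 -46.8]
corner [ 0.42   -0.3534] tool xy mm [-46.3 -50.8]
corner [ 0.516  -0.3877] tool xy mm [-47.1  51.1]
```

```bash

python3 -m handwheel '{"delta_rot":[[0,0,1],[0,0,0],[0,0,0],[0,0,0],[0,0,0]],"delta_pos":[[-5.5,0.7,27],[0,0,30],[0,0,30],[0,0,20],[0,0,0]],"jaw":[-1,-1,-1,-1,-1]}'
python3 -m handwheel '{"delta_rot":[[0,0,0],[0,0,0],[0,0,0],[0,0,0],[0,0,0]],"delta_pos":[[0,0,0],[0,0,0],[0,0,0],[0,0,0],[0,0,0]],"jaw":[1,1,1,1,1]}'
python3 -m handwheel '{"delta_rot":[[0,0,0],[0,0,0],[0,0,0],[0,0,0],[0,0,0]],"delta_pos":[[0,0,0],[0,0,0],[0,0,0],[0,0,0],[0,0,0]],"jaw":[1,1,1,1,1]}'

```

```text
time: 4.37
tcp_pos: [0.4799, -0.3295, 0.0879]
tool_rot: [[0.344, 0.939, -0.006], [0.939, -0.344, 0.006], [0.003, -0.008, -1.0]]
contact_force: [-0.3, 0.8, -0.2]
gripper_width: 0.0852
grip_force: 0.0
time: 4.78
tcp_pos: [0.4827, -0.3338, 0.0942]
tool_rot: [[0.346, 0.938, 0.002], [0.938, -0.346, -0.002], [-0.001, 0.003, -1.0]]
contact_force: [-0.5, -0.7, -0.8]
gripper_width: 0.0255
grip_force: 0.0
time: 5.2
tcp_pos: [0.4814, -0.3334, 0.0937]
tool_rot: [[0.346, 0.938, -0.001], [0.938, -0.346, 0.0], [-0.0, -0.001, -1.0]]
contact_force: [-4.3, 2.7, 6.7]
gripper_width: 0.0107
grip_force: 60.3
```

```bash

python3 -m handwheel '{"delta_rot":[[0,0,7],[0,0,7],[0,0,7],[0,0,7],[0,0,7]],"delta_pos":[[0,0,0],[0,0,0],[0,0,0],[0,0,0],[0,0,0]],"jaw":[1,1,1,1,1]}'
python3 -m handwheel '{"delta_rot":[[0,0,7],[0,0,7],[0,0,6],[0,0,4],[0,0,2]],"delta_pos":[[0,0,0],[0,0,0],[0,0,0],[0,0,0],[0,0,0]],"jaw":[1,1,1,1,1]}'
python3 -c "
from cell import robot
s=robot.sense();print(s['wrist_torque'],s['contact_force'],s['tool_rot'].round(3).tolist())"

```

```text
time: 5.62
tcp_pos: [0.4817, -0.3336, 0.0937]
tool_rot: [[0.825, 0.565, -0.0], [0.565, -0.825, -0.0], [-0.001, 0.0, -1.0]]
contact_force: [-2.6, 1.6, 5.2]
gripper_width: 0.0107
grip_force: 60.1
time: 6.03
tcp_pos: [0.4818, -0.3339, 0.0937]
tool_rot: [[0.989, 0.15, -0.0], [0.15, -0.989, -0.001], [-0.0, 0.001, -1.0]]
contact_force: [-1.9, 1.1, 5.7]
gripper_width: 0.0103
grip_force: 60.5
[0.09582579 0.39837858 0.66059066] [-1.90706486  1.05745942  5.69839154] [[0.989, 0.15, -0.0], [0.15, -0.989, -0.001], [-0.0, 0.001, -1.0]]
```

Wrist torque is 0.66 N m against a spring torque of 0.14 at the stop, so the switch is hard against it. Next is letting go.

```bash

python3 -m handwheel '{"delta_rot":[[0,0,0],[0,0,0],[0,0,0],[0,0,0],[0,0,0]],"delta_pos":[[0,0,0],[0,0,0],[0,0,0],[0,0,0],[0,0,0]],"jaw":[1,1,-1,-1,-1]}'
python3 -m handwheel '{"delta_rot":[[0,0,0],[0,0,0],[0,0,0],[0,0,0],[0,0,0]],"delta_pos":[[0,0,0],[0,0,-20],[0,0,-30],[0,0,-30],[0,0,-30]],"jaw":[-1,-1,-1,-1,-1]}'
python3 -m handwheel '{"delta_rot":[[0,0,-7],[0,0,-7],[0,0,-7],[0,0,-7],[0,0,-7]],"delta_pos":[[0,0,-15],[0,0,-15],[0,0,-15],[0,0,-15],[0,0,-15]],"jaw":[-1,-1,-1,-1,-1]}'
python3 -m handwheel '{"delta_rot":[[0,0,-7],[0,0,-7],[0,0,-7],[0,0,-3],[0,0,0]],"delta_pos":[[0,0,0],[0,0,0],[0,0,0],[0,0,0],[0,0,0]],"jaw":[-1,-1,-1,-1,-1]}'
python3 - <<'E'
from h import *
d=cam('wrist'); save(d,'w3.png',(160,120,480,360),1)
E
```

```text
time: 6.45
tcp_pos: [0.4819, -0.3333, 0.0923]
tool_rot: [[0.988, 0.152, 0.0], [0.152, -0.988, -0.0], [0.0, 0.0, -1.0]]
contact_force: [-0.2, 0.7, -0.3]
gripper_width: 0.0461
grip_force: 0.0
time: 6.87
tcp_pos: [0.4814, -0.333, 0.2029]
tool_rot: [[0.988, 0.152, -0.001], [0.152, -0.988, 0.001], [-0.001, -0.001, -1.0]]
contact_force: [1.3, -0.6, -0.7]
gripper_width: 0.0853
grip_force: 0.0
time: 7.28
tcp_pos: [0.4817, -0.3332, 0.2778]
tool_rot: [[0.718, 0.696, -0.0], [0.696, -0.718, 0.0], [0.0, -0.0, -1.0]]
contact_force: [0.3, 0.4, 0.2]
gripper_width: 0.0854
grip_force: 0.0
time: 7.7
tcp_pos: [0.4817, -0.3332, 0.277]
tool_rot: [[0.378, 0.926, -0.0], [0.926, -0.378, 0.0], [0.0, -0.0, -1.0]]
contact_force: [0.6, 0.4, -0.1]
gripper_width: 0.0855
grip_force: 0.0
```

View pics/w3.png

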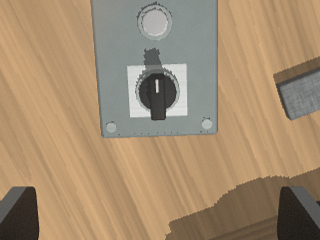

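The bar has sprung back to rest, at crop (157,92) and along the box. Next, over the clip.

```bash

python3 -m handwheel '{"delta_rot":[[0,0,0],[0,0,0],[0,0,0],[0,0,0],[0,0,0]],"delta_pos":[[37,-3.4,0],[37,-3.4,0],[37,-3.4,0],[37,-3.4,0],[37,-3.4,0]],"jaw":[-1,-1,-1,-1,-1]}'>/dev/null
python3 -m handwheel '{"delta_rot":[[0,0,0],[0,0,0],[0,0,0],[0,0,0],[0,0,0]],"delta_pos":[[37,-3.4,5],[37,-3.4,5],[37,-3.4,5],[37,-3.4,5],[37,-3.4,5]],"jaw":[-1,-1,-1,-1,-1]}'>/dev/null
python3 -m handwheel '{"delta_rot":[[0,0,0],[0,0,0],[0,0,0],[0,0,0],[0,0,0]],"delta_pos":[[37,-3.4,5],[37,-3.4,5],[0,0,0],[0,0,0],[0,0,0]],"jaw":[-1,-1,-1,-1,-1]}'
python3 - <<'E'
from h import *
d=cam('wrist'); save(d,'w4.png',(190,100,510,340),2.5); np.save('w4.npy',d,allow_pickle=True)
s=robot.sense(); print(s['time'],s['tcp_pos'],s['tool_rot'].round(3).tolist())
E
```

```text
time: 9.0
tcp_pos: [0.612, 0.0931, 0.242]
tool_rot: [[0.379, 0.925, -0.001], [0.925, -0.379, -0.0], [-0.001, -0.0, -1.0]]
contact_force: [-0.8, -0.3, 0.1]
gripper_width: 0.0856
grip_force: 0.0
9.05 [0.61204312 0.09250829 0.24233381] [[0.38, 0.925, -0.0], [0.925, -0.38, -0.0], [-0.0, 0.0, -1.0]]
```

View pics/w4.png

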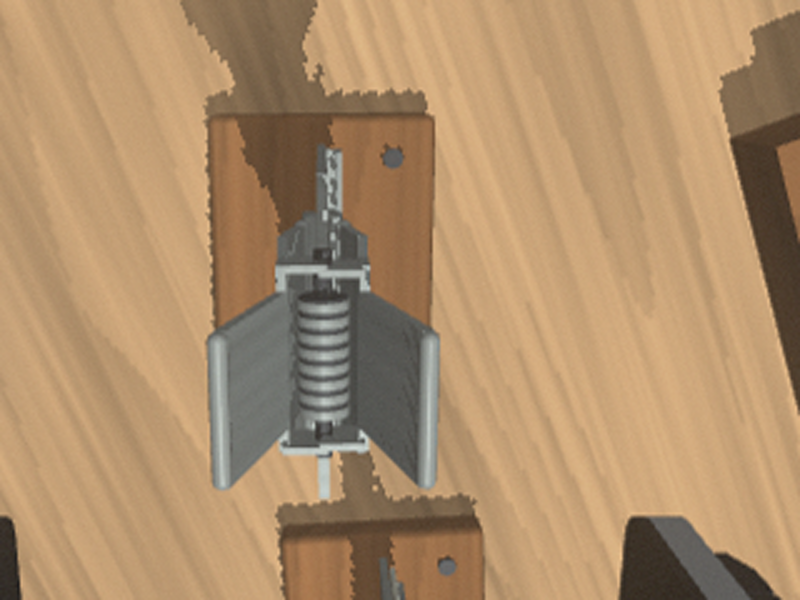

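The clip is seen almost straight on: handle tops run from (218,338) to (222,485) and (430,338) to (427,485) in the crop, coil centre near (324,358).

```bash
python3 - <<'E'
from h import *
d=np.load('w4.npy',allow_pickle=True).item(); R=np.array([[.38,.925],[.925,-.38]]); t=np.array([.61204,.09251])
def rel(n,u,v,z):
    w=onz(d,u/2.5+190-.3,v/2.5+100-.3,z)[:2]; print(n,w.round(4),'tool xy mm',((R.T@(w-t))*1e3).round(1))
for u,v in [(218,338),(222,485),(430,338),(427,485)]: rel('h',u,v,.181)
rel('coil0',324,296,.1465);rel('coil1',324,418,.1465)
rel('plate top',330,150,.115); rel('plate bot',324,498,.115)
for u,v in [(208,116),(434,116)]: rel('foot',u,v,.016)
for u,v in [(281,535),(482,520)]: rel('cardfoot',u,v,.016)
E
```

```text
h [0.6002 0.1174] tool xy mm [ 18.6 -20.4]
h [0.5881 0.0881] tool xy mm [-13.2 -20.4]
h [0.6394 0.1014] tool xy mm [18.6 21.9]
h [0.6277 0.0719] tool xy mm [-13.2  22.3]
coil0 [0.6202 0.11  ] tool xy mm [19.3  0.9]
coil1 [0.6088 0.0822] tool xy mm [-10.8   1. ]
plate top [0.6333 0.1378] tool xy mm [50.   2.5]
plate bot [0.5957 0.0496] tool xy mm [-45.9   1.2]
foot [0.5963 0.1565] tool xy mm [ 53.3 -38.9]
foot [0.6689 0.1268] tool xy mm [53.3 39.5]
cardfoot [ 5.577e-01 -1.000e-04] tool xy mm [-106.3  -15.1]
cardfoot [ 0.6325 -0.0238] tool xy mm [-99.8  63.1]
```

```bash

python3 -m handwheel '{"delta_rot":[[0,0,0],[0,0,0],[0,0,0],[0,0,0],[0,0,0]],"delta_pos":[[3,0.9,20],[0,0,20],[0,0,25],[0,0,15],[0,0,0]],"jaw":[-1,-1,-1,-1,-1]}'
python3 -m handwheel '{"delta_rot":[[0,0,0],[0,0,0],[0,0,0],[0,0,0],[0,0,0]],"delta_pos":[[0,0,0],[0,0,0],[0,0,0],[0,0,0],[0,0,0]],"jaw":[0,0.2,0.4,0.6,0.8]}'
python3 -m handwheel '{"delta_rot":[[0,0,0],[0,0,0],[0,0,0],[0,0,0],[0,0,0]],"delta_pos":[[0,0,0],[0,0,0],[0,0,0],[0,0,0],[0,0,0]],"jaw":[1,1,1,1,1]}'
python3 -m handwheel '{"delta_rot":[[0,0,0],[0,0,0],[0,0,0],[0,0,0],[0,0,0]],"delta_pos":[[0,0,0],[0,0,0],[0,0,0],[0,0,0],[0,0,0]],"jaw":[1,1,1,1,1]}'

```

```text
time: 9.47
tcp_pos: [0.6114, 0.0938, 0.158]
tool_rot: [[0.381, 0.925, -0.007], [0.925, -0.381, -0.001], [-0.003, -0.007, -1.0]]
contact_force: [-1.2, 0.8, -0.5]
gripper_width: 0.0855
grip_force: 0.0
time: 9.88
tcp_pos: [0.6147, 0.0955, 0.1636]
tool_rot: [[0.379, 0.926, 0.002], [0.926, -0.379, 0.0], [0.001, 0.002, -1.0]]
contact_force: [-0.2, 0.2, -0.9]
gripper_width: 0.0257
grip_force: 7.0
time: 10.3
tcp_pos: [0.614, 0.0956, 0.1622]
tool_rot: [[0.378, 0.926, -0.0], [0.926, -0.378, -0.0], [-0.0, -0.0, -1.0]]
contact_force: [0.1, -0.0, -1.5]
gripper_width: 0.0161
grip_force: 62.7
time: 10.72
tcp_pos: [0.6141, 0.0955, 0.1623]
tool_rot: [[0.378, 0.926, 0.0], [0.926, -0.378, -0.0], [-0.0, 0.0, -1.0]]
contact_force: [0.7, 0.1, -1.0]
gripper_width: 0.0161
grip_force: 62.7
```

```bash

python3 -m handwheel '{"delta_rot":[[0,0,0],[0,0,0],[0,0,0],[0,0,0],[0,0,0]],"delta_pos":[[0,0,-8],[0,0,-12],[0,0,-18],[0,0,-22],[0,0,-18]],"jaw":[1,1,1,1,1]}'
python3 -m handwheel '{"delta_rot":[[0,0,0],[0,0,0],[0,0,0],[0,0,0],[0,0,0]],"delta_pos":[[-10,2,0],[-20,3,0],[-25,4,0],[-25,4,0],[-25,4,0]],"jaw":[1,1,1,1,1]}'
python3 -m handwheel '{"delta_rot":[[0,0,-1],[0,0,-1],[0,0,-1],[0,0,0],[0,0,0]],"delta_pos":[[-25,4,0],[-20,3,0],[-14,2,0],[0,0,0],[0,0,0]],"jaw":[1,1,1,1,1]}'
python3 - <<'E'
from h import *
d=cam('wrist'); save(d,'w5.png',(120,60,520,360),2); np.save('w5.npy',d,allow_pickle=True)
s=robot.sense(); np.save('s5.npy',s,allow_pickle=True); print(s['time'],s['tcp_pos'],s['tool_rot'].round(3).tolist())
E
```

```text
time: 11.13
tcp_pos: [0.6146, 0.0956, 0.2433]
tool_rot: [[0.378, 0.926, 0.002], [0.926, -0.378, 0.0], [0.001, 0.002, -1.0]]
contact_force: [0.7, -0.6, -0.2]
gripper_width: 0.0161
grip_force: 62.7
time: 11.55
tcp_pos: [0.5893, -0.0095, 0.24]
tool_rot: [[0.378, 0.926, -0.0], [0.926, -0.378, -0.0], [-0.0, -0.0, -1.0]]
contact_force: [0.2, 0.0, -0.6]
gripper_width: 0.0163
grip_force: 62.7
time: 11.97
tcp_pos: [0.5764, -0.0672, 0.24]
tool_rot: [[0.332, 0.943, -0.0], [0.943, -0.332, 0.0], [0.0, -0.0, -1.0]]
contact_force: [0.1, 0.4, -0.0]
gripper_width: 0.0162
grip_force: 62.7
12.0167 [ 0.57661091 -0.06649563  0.24011798] [[0.331, 0.944, -0.0], [0.944, -0.331, 0.0], [0.0, -0.0, -1.0]]
```

View pics/w5.png

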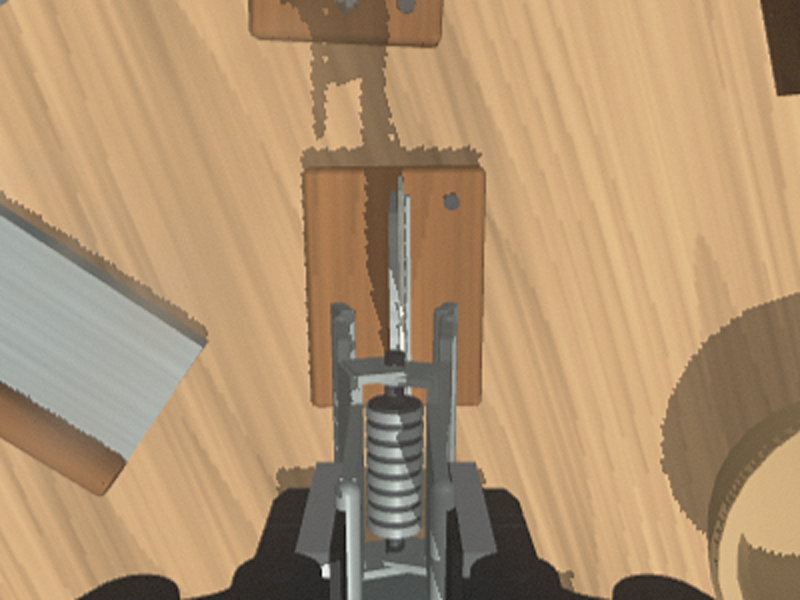

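The clip hangs gaping and straight: jaw ends at crop (342,310) and (446,310), coil at 396. The card's far top end is at (401,178), and the foot runs from columns 305 to 485 at row 168.

```bash
python3 - <<'E'
from h import *
d=np.load('w5.npy',allow_pickle=True).item(); R=np.array([[.331,.944],[.944,-.331]]); t=np.array([.57661,-.0665])
def rel(n,u,v,z):
    w=onz(d,u/2+120-.25,v/2+60-.25,z)[:2]; print(n,w.round(4),'tool xy mm',((R.T@(w-t))*1e3).round(1))
for u,v in [(305,168),(485,168),(481,405),(312,405)]: rel('foot',u,v,.016)
rel('card end',401,178,.118);rel('card mid',403,340,.118)
rel('plate end',392,192,.115)
rel('jaw L end inner',355,312,.182);rel('jaw R',435,312,.182);rel('coil',395,400,.224);rel('coil',395,535,.224)
E
```

```text
foot [ 0.5581 -0.0024] tool xy mm [ 54.3 -38.7]
foot [ 0.6312 -0.0282] tool xy mm [54.2 38.8]
foot [ 0.5967 -0.1304] tool xy mm [-53.6  40.1]
foot [ 0.5222 -0.1041] tool xy mm [-53.5 -38.9]
card end [ 0.597  -0.0144] tool xy mm [55.9  2. ]
card mid [ 0.5806 -0.0634] tool xy mm [4.2 2.7]
plate end [ 0.5929 -0.0177] tool xy mm [51.5 -0.8]
jaw L end inner [ 0.5768 -0.0371] tool xy mm [27.8 -9.5]
jaw R [ 0.5951 -0.0435] tool xy mm [27.8  9.9]
coil [ 0.5833 -0.0481] tool xy mm [19.5  0.2]
coil [ 0.5735 -0.0758] tool xy mm [-9.8  0.2]
```

```bash

python3 -m handwheel '{"delta_rot":[[0,0,0],[0,0,0],[0,0,0],[0,0,0],[0,0,0]],"delta_pos":[[1.5,0.7,8],[0,0,14],[0,0,14],[0,0,8],[0,0,4]],"jaw":[1,1,1,1,1]}'
python3 -m handwheel '{"delta_rot":[[0,0,0],[0,0,0],[0,0,0],[0,0,0],[0,0,0]],"delta_pos":[[0,0,6],[0,0,7],[0,0,7],[0,0,5],[0,0,2]],"jaw":[1,1,1,1,1]}'
python3 -m handwheel '{"delta_rot":[[0,0,0],[0,0,0],[0,0,0],[0,0,0],[0,0,0]],"delta_pos":[[0,0,0],[0,0,0],[0,0,0],[0,0,0],[0,0,0]],"jaw":[1,1,1,1,1]}'
python3 - <<'E'
from h import *
w=cam('wrist')['color'][150:360,200:440,::-1]
s=cam('scene'); u,v=map(int,proj(s,[.58,-.066,.12])); print(u,v)
x=s['color'][max(0,v-60):v+60,max(0,u-60):u+60,::-1]
a=cv2.resize(w,(400,350),interpolation=cv2.INTER_CUBIC);b=cv2.resize(x,(350,350),interpolation=cv2.INTER_CUBIC)
cv2.imwrite('pics/f.png',np.hstack([a,b]))
E
```

```text
time: 12.43
tcp_pos: [0.5765, -0.0643, 0.1887]
tool_rot: [[0.329, 0.944, -0.005], [0.944, -0.329, 0.001], [-0.001, -0.005, -1.0]]
contact_force: [0.0, -0.7, -1.6]
gripper_width: 0.0164
grip_force: 62.7
time: 12.85
tcp_pos: [0.5776, -0.065, 0.1642]
tool_rot: [[0.33, 0.944, -0.001], [0.944, -0.33, 0.0], [-0.0, -0.001, -1.0]]
contact_force: [-0.2, -0.4, -1.1]
gripper_width: 0.0162
grip_force: 62.7
time: 13.27
tcp_pos: [0.5783, -0.0651, 0.1658]
tool_rot: [[0.33, 0.944, 0.001], [0.944, -0.33, -0.0], [0.0, 0.001, -1.0]]
contact_force: [0.1, 0.0, -1.6]
gripper_width: 0.0161
grip_force: 62.7
283 258
```

View pics/f.png

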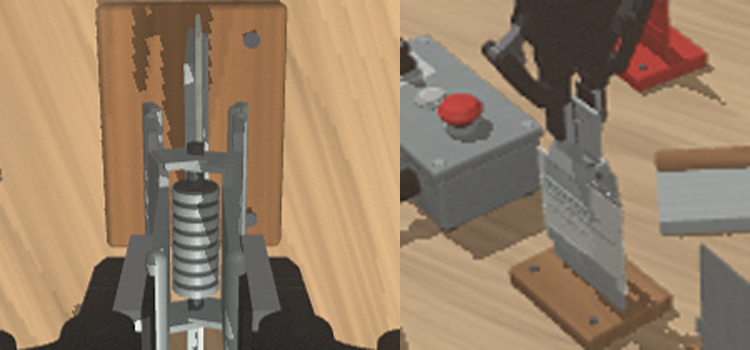

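The card and plate (about column 197 in the left panel) stand midway between the jaws (160 and 230). The jaws reach below the edge on both sides and no contact force shows. Handing in.

```bash
python3 -c "
from cell import robot
print(robot.hand_in())"
```

```text
the job is handed in; nothing more can be done
None
```

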